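Turn the board frame over and read its label

TASK

Swing the hinged board frame right over onto its rear stops, so that the underside of the circuit board shows. Then take the hand reader out of its stand, press its spring nose squarely and lightly on the middle of the big rectangular bar-code label and hold it there, pushed in and still, for two seconds. Finally put the reader back in its stand, upright and fully down, without dropping it; leave the frame turned over and the other things on the bench where they are.

Things in the scene. Friction and masses are not known exactly. Their poses are not given: they have to be found in the camera images.
- fixture: Turnover fixture fixed to the bench: aluminium base plate 200 (x) x 270 (y) x 12 mm, origin at the centre of its underside. The hinge line runs along its own x, 70 mm above the bench, over the origin. Two rear posts on its -y side are the stops on which the turned frame rests.
- leaf (a joint): Angle of the hinged board frame about the fixture's own +x (rad): 0 lies flat to the fixture's +y side (the start may be partly raised); it swings up and over to 2.53, on the rear stops, where it slopes 35 degrees up from the hinge towards -y. Stiff hinge (0.35 N m), stays where left. Frame: 12 mm thick, 178 mm along the hinge; the board window ends 117 mm from the hinge line.
- leaf_bar (a point): Middle of the frame's handle bar: round steel bar, 12 mm diameter, 150 mm free length, parallel to the hinge and 168 mm from the hinge line; 45 mm are open between bar and board window. Axes are the frame's: x along the hinge, y from hinge to bar, z out of the component face.
- label (a point): Middle of the bar-code label, a white 56 x 34 mm rectangle with black bars on the board's underside (not the round 20 mm sticker). 30 mm to -x of the frame's middle, 60 mm from the hinge line, 3.5 mm under its plane. Axes are the frame's (x along the hinge, y from hinge to bar); -z points out of the label: up and to the fixture's +y side once turned over.
- stand: Reader stand fixed to the bench: square open-topped grey tube, 68 x 68 mm outside, 58 x 58 mm inside, rim 85 mm above the bench, on a 110 x 110 x 6 mm foot. Origin at the centre of the underside.
- reader: Hand reader, 0.24 kg, hanging upright in the stand by its flange. Origin in the middle of the nose's mouth (nose out), own z up the body. Rubber bell nose, 44 mm diameter, z = 0 to 26; neck 36 mm diameter; square flange 76 x 76 mm, z = 74 to 80; grey handle z = 80 to 158, 46 mm along x, 34 mm along y. In the stand the flange lies on the rim and the origin is 11 mm above the bench.
- nose (a joint): How far the spring nose is pushed into the reader (m): 0 out, 0.010 fully in. It takes 1.5 N to start and 6.5 N fully in.
- parts_bin: Bystander: blue open parts bin 110 x 90 x 50 mm, origin at the centre of its underside.
- flux_bottle: Bystander: white bottle, diameter 48 mm, 105 mm tall, origin at the centre of its underside.
- solder_spool: Bystander: metal spool, diameter 64 mm, 52 mm tall, origin at the centre of its underside.
- screwdriver: Bystander: screwdriver lying along its own x.
- brush: Bystander: brush lying along its own x.

How it is judged:
By the outcome, as a careful person would: the job done as asked, in the order asked, and still so for the second after the job is handed in, with the robot touching nothing.
It also fails if it takes over 72 s, if anything falls off the work surface, if the arm or the gripper's body presses on something with over 40 N, if the wrist force passes 120 N, or if a joint passes its speed limit or range.

ROBOT

A 6-joint arm with a two-finger parallel gripper is mounted at the origin on the work surface. World frame = base frame: x ahead of the robot, y to its left, z up, the work surface at z = 0. Lengths are in m, angles in rad, forces in N, time in s.
With the tool pointing down it reaches from about 0.3 to 0.875 m from the base axis. Payload 6.4 kg.
Tool frame: the origin (TCP) lies midway between the tips of the shut fingers; the grasp point (between the pads) lies 19 mm behind it; z points along the fingers, y is the line along which they close (so a half turn about z gives the same grasp; the last joint's range is limited). The gripper opens to 88 mm and grips with 3 to 60 N. Pads are 18 mm wide; open, the fingers measure 123 mm over their backs; the gripper's body (75 mm by 187 mm) begins 45 mm behind the grasp point.
Start: joints at [0.908, 0.181, 1.607, -0, 1.354, -0.206], TCP at [0.254, 0.516, 0.239] pointing down, gripper open.
Joint ranges: [-2.99, 2.99], [-0.89, 2.07], [0.3, 2.58], [-1.14, 4.28], [0, 2.63], [-3.12, 3.12]. Speed limits (rad/s): [2.57, 2.57, 3.01, 3.14, 3.14, 3.14].

INTERFACE

Orientations are given as a unit quaternion [x, y, z, w].
In Python, from bench import robot, get_image, get_calibration, ticket, masks_of, landmark_of gives the robot as it stands.
- The arm moves only by the shell command python3 -m handwheel 'ROWS' [OPENING] [FORCE]. ROWS is JSON, a list of rows, each a list of 2 entries, a list of its own where there are three numbers: the shift along the tool's x, y, z in cm, then the turn about the tool's z in rad. A call has 1 to 10 rows; each row shifts and turns the commanded pose from where the row before left it, along the tool's axes as they then stand; what a row does not reach is not made up. A row lasts 1/12 s, in which the tool goes at most 41.7 mm and 7.16 degrees, less where a joint would pass 70% of its speed; a pose out of reach is approached as far as the arm can. A call is refused whole if a number of a shift passes 4.17 or a number of a turn 0.125, either way. A call with a gripper value outside its range is refused whole. OPENING is the closure in counts, from 0 (fully open) to 255 (shut), set as the call begins (- or left out, the last holds). The fingers move at their own pace and stop on an object; FORCE is the grip in N (left out, the last holds). Time passes only in rows, so rows that do not move let the fingers close. It gives the time, the measured TCP pose, the force, the opening and the grip force at its end, in the units of the state.
- robot.get_state(): the state, without advancing time (a new reading comes with each control period).
- get_image(name): name is "scene" or "top" or "wrist"; returns (picture, depth): 400x640x3 uint8, red, green, blue; 400x640 float32, m along the optical axis (not along the pixel's ray), 0 where there is no reading.
- get_calibration(name): a dict with "vfov" (degrees; the focal length in pixels is half the picture's height over the tangent of half this angle, whatever the lens; pixels are square), "cx", "cy" (the principal point, pixels), "extrinsics" (4x4, takes a point from camera to world coordinates). Camera axes: x right, y down, z forward; pixel columns grow to the right and rows downward; lengths in m; the calibration is good to about 2 mm. A picture is of the moment at which its call begins: read the wrist's pose just before it. get_calibration takes no time and is no camera call; for the wrist camera it gives the pose at the moment of the call.
- ticket.sign_off(): hands the job in; it is judged then, once.
Trained networks look in the newest picture that a camera, given by its name, has taken for a name from the list of things; names that differ only in an ending like _2 or _b are one class to them, and where a whole thing is asked for, a point or a joint stands for the part that bears it (a point fixed in the world has none). Each returns a list of dicts, best first, with "score" (0 to 1); they miss things now and then, are a little off and sometimes report something else, mostly with a low value. They report only what shows in the picture. A call takes as long as a camera call.
- masks_of(name, camera): "region" (400x640 bool, what is visible of it).
- landmark_of(name, camera): "at" ([x, y, z] in m, in world coordinates, good to about 4 mm: a listed point, or the origin of a listed thing).
The state is a dict: "time_s": time; "joint_positions": joint angles; "qd": joint speeds; "joint_torque": joint torques, N m; "position": TCP position; "eef_rot": TCP orientation; "contact_force": force on the tool from outside, world axes, zero at the start; "ft_torque": the same for the moment, N m; "width": finger opening in m; "gripper_force": force on a finger pad.
Only numpy, scipy, OpenCV 4.12 (cv2) and the standard library are available. Lean on these libraries where they do the work, as an engineer would, in place of code of your own. Each camera call takes 0.05 s, during which the arm holds its last target. There are 200 camera calls.

## Working session

There is one attempt and no reset: what is moved stays moved. The work goes in short steps, Python scripts to look and compute and a shell command to move; the robot and the scene stay as the last step left them, time stands still between calls to the robot, and variables do not carry over. Pictures are saved under pics/ and viewed, at most 10 in all, crops included, and the job is handed in when it is done.

```bash
mkdir -p pics; ls; cat > h.py <<'E'
import numpy as np, cv2
from scipy.spatial.transform import Rotation as R
from bench import robot, get_image, get_calibration, ticket, masks_of, landmark_of
def save(name,fn,crop=None):
    p,d=get_image(name); cv2.imwrite('pics/'+fn,p[:,:,::-1]); return p,d
def cloud(name,d):
    c=get_calibration(name); f=200/np.tan(np.radians(c['vfov'])/2)
    v,u=np.mgrid[0:400,0:640]; P=np.stack([(u-c['cx'])/f*d,(v-c['cy'])/f*d,d],-1)
    T=c['extrinsics']; return P@T[:3,:3].T+T[:3,3]
E
python3 - <<'E'
from h import *
s=robot.get_state(); print(s['time_s'],s['position'],R.from_quat(s['eef_rot']).as_matrix().round(3))
for cam in ['scene','top']:
    p,d=save(cam,cam+'0.png'); W=cloud(cam,d)
    np.save(cam+'0.npy',W)
    for n in ['fixture','leaf_bar','label','stand','reader','parts_bin','flux_bottle','solder_spool','screwdriver','brush']:
        r=landmark_of(n,cam)
        print(cam,n,[(round(q['score'],2),np.round(q['at'],3).tolist()) for q in r[:2]])
a=cv2.imread('pics/scene0.png');b=cv2.imread('pics/top0.png')
cv2.imwrite('pics/both.png',cv2.resize(np.vstack([a,b]),(480,600)))
E
```

```text
pics
0.0 [0.25327507 0.51564593 0.2378372 ] [[-0.897  0.441 -0.001]
 [ 0.441  0.897 -0.001]
 [ 0.    -0.002 -1.   ]]
scene fixture [(0.71, [0.592, 0.052, 0.009])]
scene leaf_bar [(0.71, [0.636, 0.212, 0.071]), (0.69, [0.357, -0.205, 0.001])]
scene label [(0.88, [0.582, 0.117, 0.067])]
scene stand [(0.66, [0.524, -0.358, 0.001])]
scene reader []
scene parts_bin [(0.68, [0.481, 0.364, -0.0])]
scene flux_bottle [(0.75, [0.661, 0.354, -0.001])]
scene solder_spool [(0.9, [0.679, -0.355, 0.002])]
scene screwdriver [(0.84, [0.349, 0.236, -0.003])]
scene brush [(0.82, [0.356, -0.205, 0.003])]
top fixture [(0.59, [0.35, 0.236, -0.001])]
top leaf_bar [(0.82, [0.642, 0.211, 0.08])]
top label [(0.94, [0.576, 0.121, 0.073]), (0.58, [0.53, -0.358, 0.012])]
top stand [(0.81, [0.526, -0.358, 0.004])]
top reader [(0.9, [0.53, -0.36, 0.017])]
top parts_bin [(0.58, [0.479, 0.365, 0.002])]
top flux_bottle [(0.74, [0.662, 0.354, -0.002]), (0.72, [0.356, -0.204, -0.002])]
top solder_spool [(0.59, [0.677, -0.356, -0.0]), (0.25, [0.349, 0.238, -0.004])]
top screwdriver [(0.81, [0.349, 0.237, -0.002])]
top brush [(0.78, [0.357, -0.206, -0.002]), (0.46, [0.591, 0.053, -0.0])]
```

View pics/top0.png

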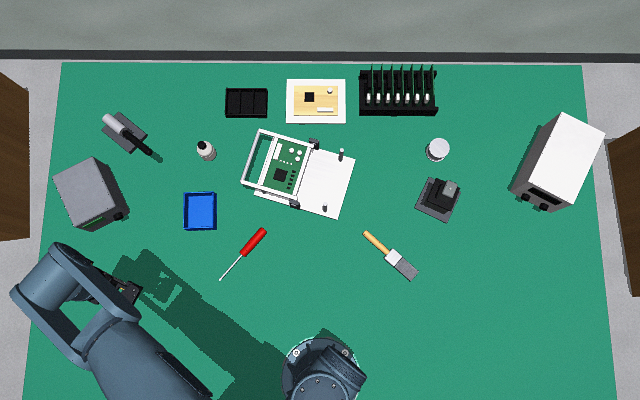

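View pics/scene0.png

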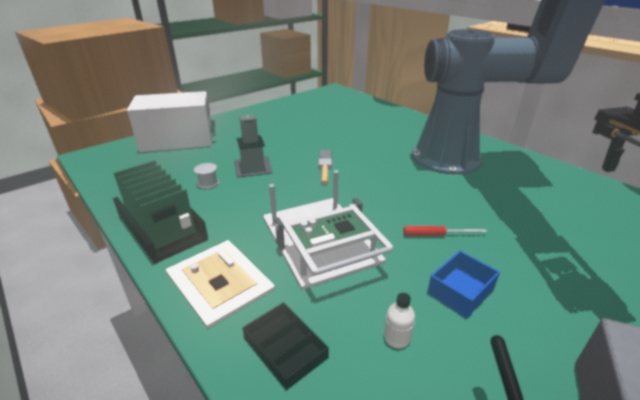

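```bash
python3 - <<'E'
from h import *
p,d=get_image('top'); W=cloud('top',d)
m=masks_of('leaf','top')[0]['region']; P=W[m&(d>0)]
print(len(P), np.percentile(P[:,2],[5,50,95]))
r=cv2.minAreaRect((P[(P[:,2]>.055)][:,:2]*1000).astype(np.float32)); print('leaf',r)
f=masks_of('fixture','top'); 
for q in f[:1]:
    Q=W[q['region']&(d>0)]; Q=Q[Q[:,2]<.03]; print('fix',q['score'],len(Q),cv2.minAreaRect((Q[:,:2]*1000).astype(np.float32)))
# plate from cloud: region white plate near
B=W[(abs(W[...,0]-.59)<.2)&(abs(W[...,1]-.05)<.2)&(W[...,2]>.006)&(W[...,2]<.02)]
print('plate',len(B),cv2.minAreaRect((B[:,:2]*1000).astype(np.float32)))
S=W[(abs(W[...,0]-.527)<.1)&(abs(W[...,1]+.358)<.1)]
for a,b in [(.002,.03),(.075,.11),(.15,.2)]:
    T=S[(S[:,2]>a)&(S[:,2]<b)]; print('stand',a,len(T),np.median(T[:,2]) if len(T) else 0,cv2.minAreaRect((T[:,:2]*1000).astype(np.float32)))
for c in ['wrist']:
    print(get_calibration(c)['extrinsics'].round(3))
a=cv2.imread('pics/top0.png')[120:240,220:480]; cv2.imwrite('pics/c0.png',cv2.resize(a,(780,360),interpolation=2))
E
```

```text
2636 [0.06690605 0.07520254 0.0839313 ]
leaf ((614.2850341796875, 133.0509490966797), (177.6083984375, 181.33970642089844), 72.57139587402344)
fix 0.7 3166 ((609.883056640625, 74.32129669189453), (324.8754577636719, 233.2459716796875), 74.14277648925781)
plate 4181 ((590.2393188476562, 50.205718994140625), (399.1512756347656, 399.4691467285156), 0.08720586448907852)
stand 0.002 1362 0.004633596967618225 ((527.2221069335938, -358.1051025390625), (200.41937255859375, 198.65248107910156), 89.17630767822266)
stand 0.075 414 0.09175550294316703 ((520.5989990234375, -354.98931884765625), (76.72593688964844, 76.8772201538086), 65.96694946289062)
stand 0.15 220 0.16821074691992544 ((520.4210205078125, -355.1545715332031), (34.8321533203125, 47.146690368652344), 66.06614685058594)
[[ 0.441  0.865  0.239  0.192]
 [ 0.898 -0.425 -0.117  0.545]
 [ 0.     0.266 -0.964  0.384]
 [ 0.     0.     0.     1.   ]]
```

View pics/c0.png

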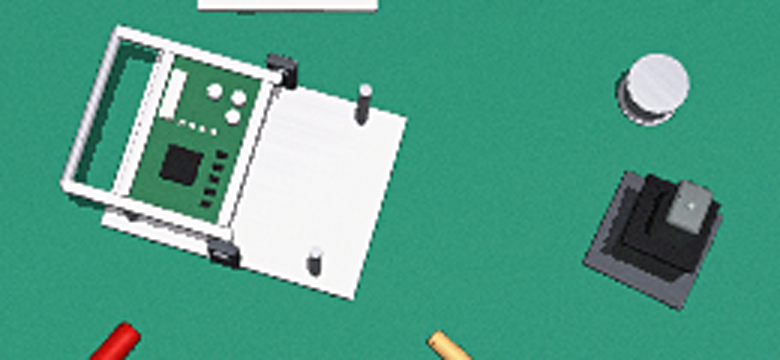

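```bash
cat > g.py <<'E'
from h import *
import sys
def tool():
    s=robot.get_state(); M=R.from_quat(s['eef_rot']).as_matrix(); return s,M
def to(tgt,psi=None):
    s,M=tool(); d=M.T@(np.array(tgt)-s['position'])*100; y=np.degrees(np.arctan2(M[1,1],M[0,1]))
    print('t',round(s['time_s'],2),'pos',s['position'].round(4),'psi',y.round(1),'shift cm',d.round(2),'turn',None if psi is None else round(-np.radians(psi-y),3),'F',np.round(s['contact_force'],1),'w',round(s['width'],4))
E
python3 -m handwheel '[[[-3,-0.63,0],-0.02],[[-3,-0.63,0],-0.02],[[-3,-0.63,0],-0.02],[[-3,-0.63,0],-0.02],[[-3,-0.63,0],-0.02],[[-3,-0.63,0],-0.02],[[-3,-0.63,0],-0.02],[[-3,-0.63,0],-0.02]]' 151 10
python3 -m handwheel '[[[-3,-0.63,0],0],[[-3,-0.63,0],0],[[-3,-0.63,0],0],[[-3,-0.63,0],0],[[-3,-0.63,0],0],[[-3,-0.63,0],0],[[0,0,0],0]]'
python3 - <<'E'
from g import *
get_image('wrist'); print(landmark_of('leaf_bar','wrist')[:2]); 
to([.638,.2135,.11],73.4)
E
```

```text
time_s: 1.92
position: [0.4578, 0.378, 0.2388]
eef_rot: [0.147, 0.989, 0.0, 0.0]
contact_force: [0.2, 0.2, 0.2]
width: 0.0372
gripper_force: 0.0
time_s: 2.5
position: [0.622, 0.2864, 0.2382]
eef_rot: [0.15, 0.989, -0.0, 0.001]
contact_force: [0.4, 0.5, 0.2]
width: 0.036
gripper_force: 0.0
[{'at': [0.6363, 0.2088, 0.0759], 'score': 0.78}]
t 2.6 pos [0.6183 0.2893 0.2381] psi 72.9 shift cm [-4.13 -6.66 12.8 ] turn -0.009 F [-0.5  0.5 -0.1] w 0.0357
```

```bash

python3 -m handwheel '[[[-1.3,-2.2,2],-0.01],[[-1.3,-2.2,3],0],[[-1.3,-2.2,3],0],[[0,0,3],0],[[0,0,1.8],0],[[0,0,0],0],[[0,0,0],0]]'
python3 - <<'E'
from g import *
get_image('wrist'); print(landmark_of('leaf_bar','wrist')[:1]); 
to([.637,.2115,.051],73.4)
E
```

```text
time_s: 3.18
position: [0.6347, 0.2167, 0.11]
eef_rot: [0.142, 0.99, -0.0, -0.001]
contact_force: [0.2, 0.4, 0.0]
width: 0.036
gripper_force: 0.0
[{'at': [0.6369, 0.2104, 0.0751], 'score': 0.72}]
t 3.28 pos [0.6369 0.217  0.1129] psi 73.6 shift cm [-0.15 -0.53  6.19] turn 0.004 F [ 1.2 -0.1  0.3] w 0.0362
```

```bash

python3 -m handwheel '[[[0,-0.3,2],0],[[0,-0.2,2],0],[[0,0,1.8],0],[[0,0,0],0]]'
python3 -m handwheel '[[[0,0,0],0],[[0,0,0],0],[[0,0,0],0],[[0,0,0],0]]' 255 15
python3 - <<'E'
from g import *
to([.637,.2115,.051],73.4)
E
```

```text
time_s: 3.62
position: [0.6333, 0.2114, 0.0511]
eef_rot: [0.143, 0.99, -0.0, -0.001]
contact_force: [-0.3, -0.5, -0.2]
width: 0.0358
gripper_force: 0.0
time_s: 3.95
position: [0.6367, 0.2128, 0.0551]
eef_rot: [0.143, 0.99, 0.002, 0.002]
contact_force: [4.6, 16.0, -2.6]
width: 0.0115
gripper_force: 8.6
t 3.95 pos [0.6367 0.2128 0.0551] psi 73.6 shift cm [-0.06 -0.12  0.41] turn 0.003 F [ 4.6 16.  -2.6] w 0.0115
```

```bash

python3 -m handwheel '[[[0,0.2,0],0],[[0,0,0],0],[[0,-0.15,-1.92],0],[[0,-0.37,-1.89],0],[[0,-0.58,-1.84],0],[[0,-0.79,-1.76],0],[[0,-0.99,-1.66],0],[[0,0,0],0]]'
python3 - <<'E'
from g import *
to([.637,.2115,.051],73.4)
E
```

```text
time_s: 4.62
position: [0.6277, 0.1849, 0.1471]
eef_rot: [0.143, 0.99, 0.001, 0.001]
contact_force: [-1.7, 3.3, 2.6]
width: 0.0109
gripper_force: 14.8
t 4.62 pos [0.6277 0.1849 0.1471] psi 73.5 shift cm [-0.12  2.8   9.61] turn 0.002 F [-1.7  3.3  2.6] w 0.0109
```

```bash

python3 -m handwheel '[[[0,-1.17,-1.53],0],[[0,-1.34,-1.39],0],[[0,-1.49,-1.22],0],[[0,-1.62,-1.05],0],[[0,-1.73,-0.85],0],[[0,-1.82,-0.65],0],[[0,-1.88,-0.43],0],[[0,-1.92,-0.22],0]]'
python3 -m handwheel '[[[0,-1.93,0],0],[[0,-1.92,0.22],0],[[0,-1.88,0.44],0],[[0,-1.81,0.66],0],[[0,-1.73,0.86],0],[[0,-1.62,1.05],0]]'
```

```text
time_s: 5.28
position: [0.5902, 0.061, 0.2165]
eef_rot: [0.143, 0.99, 0.001, -0.0]
contact_force: [3.0, 1.8, -6.0]
width: 0.0104
gripper_force: 15.3
time_s: 5.78
position: [0.5589, -0.0428, 0.1834]
eef_rot: [0.143, 0.99, 0.001, -0.001]
contact_force: [2.4, 6.2, -4.5]
width: 0.01
gripper_force: 15.2
```

```bash

python3 -m handwheel '[[[0,-1.48,1.23],0],[[0,-1.33,1.39],0],[[0,-1.16,1.54],0],[[0,0,0],0]]'
python3 - <<'E'
from g import *
save('top','top1.png');print(landmark_of('leaf_bar','top')[:1],landmark_of('label','top')[:2])
to([.637,.2115,.051],73.4)
E
```

```text
time_s: 6.12
position: [0.5477, -0.079, 0.1398]
eef_rot: [0.144, 0.99, 0.004, -0.001]
contact_force: [6.5, 10.6, -11.6]
width: 0.0084
gripper_force: 15.8
[{'at': [0.5568, -0.0796, 0.1711], 'score': 0.97}] [{'at': [0.5489, 0.0206, 0.1109], 'score': 0.69}]
t 6.27 pos [ 0.5477 -0.0788  0.1403] psi 73.5 shift cm [-0.37 30.32  9.07] turn 0.002 F [  6.2   9.4 -11.4] w 0.0086
```

```bash

python3 -m handwheel '[[[0,0.4,0.3],0],[[0,0,0],0],[[0,0,0],0]]'
python3 -m handwheel '[[[0,0,0],0],[[0,0,0],0],[[0,0,-2],0],[[0,0,-3],0],[[0,0,-3],0],[[0,0,0],0]]' 140
python3 - <<'E'
from g import *
p,d=save('top','top2.png');W=cloud('top',d)
print(landmark_of('leaf_bar','top')[:1],landmark_of('label','top')[:2])
m=masks_of('leaf','top'); print(len(m),m[0]['score'],m[0]['region'].sum())
to([.637,.2115,.051],73.4)
yf=np.array([.2857,.9583])
P=W[m[0]['region']]; s=(P[:,:2]-[.590,.053])@yf; 
for lo in np.arange(-.15,.03,.02):
    k=(s>lo)&(s<lo+.02); print(round(lo+.01,2),k.sum(),np.median(P[k,2]).round(4) if k.any() else 0, round(.07-(lo+.01)*np.tan(np.radians(35)),4))
cv2.imwrite('pics/c2.png',cv2.resize(cv2.imread('pics/top2.png')[100:260,220:480],(780,480)))
E
```

```text
time_s: 6.52
position: [0.5478, -0.0792, 0.1394]
eef_rot: [0.143, 0.99, -0.002, -0.002]
contact_force: [-7.6, -6.2, 2.9]
width: 0.0084
gripper_force: 15.1
time_s: 7.02
position: [0.5531, -0.0787, 0.2265]
eef_rot: [0.143, 0.99, -0.001, 0.005]
contact_force: [1.3, 0.5, 0.5]
width: 0.0397
gripper_force: 0.0
[{'at': [0.5557, -0.08, 0.1672], 'score': 0.69}] [{'at': [0.5479, 0.017, 0.1119], 'score': 0.59}]
2 0.72 555
t 7.22 pos [ 0.5491 -0.0775  0.2189] psi 73.6 shift cm [-0.28 30.2  16.8 ] turn 0.003 F [-0.4 -0.2 -0.4] w 0.0396
-0.14 41 0.1726 0.168
-0.12 0 0 0.154
-0.1 33 0.1412 0.14
-0.08 85 0.1278 0.126
-0.06 59 0.1206 0.112
-0.04 7 0.3328 0.098
-0.02 123 0.0842 0.084
-0.0 205 0.0806 0.07
0.02 0 0 0.056
```

View pics/c2.png

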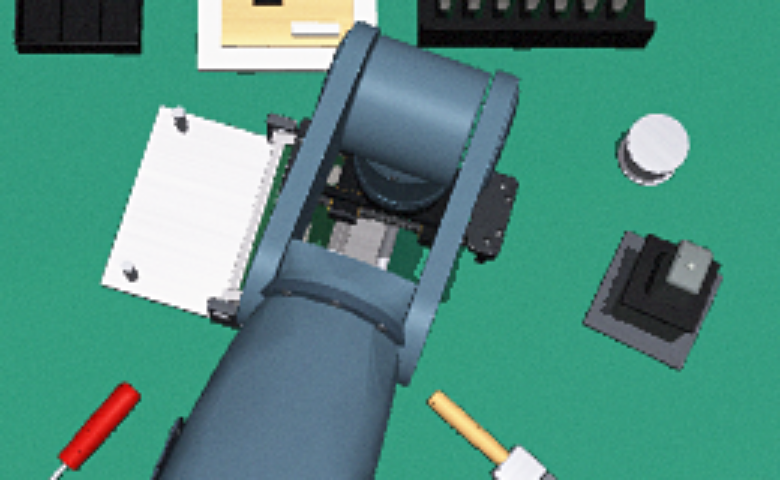

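```bash

python3 -m handwheel '[[[0,0,1],0],[[0,0,1],0],[[0,0,1],0],[[0,0,1],0],[[0,0,0.3],0],[[0,0,0],0]]' 255
python3 -m handwheel '[[[0,0,0.2],0],[[0,0,0.2],0],[[0,0,0],0]]'
python3 -m handwheel '[[[0,0,0.2],0],[[0,0,0.2],0],[[0,0,0],0]]'
```

```text
time_s: 7.72
position: [0.5486, -0.0774, 0.1748]
eef_rot: [0.143, 0.99, 0.0, -0.002]
contact_force: [0.4, -0.0, 0.5]
width: 0.0019
gripper_force: 0.0
time_s: 7.97
position: [0.5498, -0.0779, 0.173]
eef_rot: [0.143, 0.99, -0.0, 0.0]
contact_force: [-0.9, -0.6, 0.0]
width: 0.0005
gripper_force: 0.0
time_s: 8.22
position: [0.5502, -0.0781, 0.1723]
eef_rot: [0.143, 0.99, -0.0, 0.001]
contact_force: [-7.9, 1.5, 18.2]
width: 0.0002
gripper_force: 9.3
```

```bash

python3 -m handwheel '[[[0,0,-3],0],[[0,0,-3],0],[[0,0,-2],0],[[-0.6,-3.4,0],0],[[-0.6,-3.4,0],0],[[-0.6,-3.4,0],0],[[-0.6,-3.4,0],0],[[-0.6,-3.4,0],0],[[-0.6,-3.4,0],0],[[-0.7,-3.4,0],0]]' 0
python3 -m handwheel '[[[-0.7,-3.4,0],0],[[0,0,0],0.12],[[0,0,0],0.12],[[0,0,0],0.12],[[0,0,0],0.12],[[0,0,0],0.12],[[0,0,0],0.12],[[0,0,0],0.12]]'
python3 -m handwheel '[[[0,0,0],0.12],[[0,0,0],0.12],[[0,0,0],0.12],[[0,0,0],0.12],[[0,0,0],0.12],[[0,0,0],0.12],[[0,0,0],0.12],[[0,0,0],0],[[0,0,0],0]]'
python3 - <<'E'
from g import *
p,d=save('top','top3.png');W=cloud('top',d)
for n in ['label','leaf_bar']: print(n,landmark_of(n,'top')[:1])
k=(abs(W[...,0]-.57)<.12)&(W[...,1]>-.12)&(W[...,1]<.05)&(p.min(2)>150)&(W[...,2]>.075)&(W[...,2]<.15)
print(W[k].mean(0),k.sum())
p,d=save('wrist','w3.png');W=cloud('wrist',d)
to([.5204,-.3552,.25],-24)
print(landmark_of('reader','wrist')[:1])
S=W[(abs(W[...,0]-.52)<.06)&(abs(W[...,1]+.355)<.06)&(W[...,2]>.155)&(W[...,2]<.185)]
print(len(S),np.median(S[:,2]),cv2.minAreaRect((S[:,:2]*1000).astype(np.float32)))
E
```

```text
time_s: 9.05
position: [0.5232, -0.3199, 0.2494]
eef_rot: [0.143, 0.99, -0.0, 0.0]
contact_force: [0.2, -0.6, -1.0]
width: 0.0649
gripper_force: 0.0
time_s: 9.72
position: [0.5207, -0.3529, 0.2492]
eef_rot: [0.537, 0.844, -0.0, 0.0]
contact_force: [0.4, -0.7, 0.1]
width: 0.0878
gripper_force: 0.0
time_s: 10.47
position: [0.5207, -0.3529, 0.2492]
eef_rot: [0.831, 0.556, 0.0, 0.0]
contact_force: [1.0, 0.5, 0.3]
width: 0.088
gripper_force: 0.0
label [{'at': [0.5474, 0.0194, 0.1126], 'score': 0.78}]
leaf_bar [{'at': [0.5525, -0.0804, 0.1666], 'score': 0.61}]
[ 0.57633904 -0.00879034  0.11972948] 749
t 10.67 pos [ 0.5207 -0.3528  0.249 ] psi -22.6 shift cm [-0.23  0.07 -0.1 ] turn 0.025 F [-0.6 -0.5 -0.3] w 0.088
[{'at': [0.5245, -0.3594, 0.0081], 'score': 0.92}]
2781 0.1682271904707439 ((522.1092529296875, -356.3503723144531), (34.46634292602539, 45.780113220214844), 68.44209289550781)
```

View pics/w3.png

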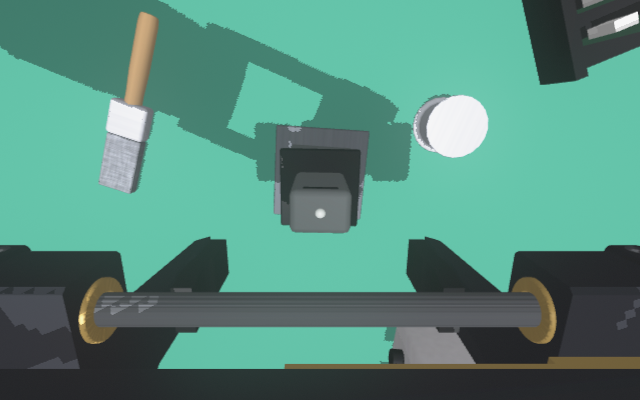

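```bash

python3 -m handwheel '[[[-0.25,0.15,2],0],[[0,0,3],0],[[0,0,3],0],[[0,0,2.5],0],[[0,0,2.2],0],[[0,0,0],0]]'
python3 -m handwheel '[[[0,0,0],0],[[0,0,0],0],[[0,0,0],0],[[0,0,0],0],[[0,0,0],0]]' 255 20
python3 - <<'E'
from g import *
to([.5215,-.3558,.122],-22.6)
E
```

```text
time_s: 11.22
position: [0.5185, -0.3533, 0.1165]
eef_rot: [0.832, 0.555, -0.001, -0.004]
contact_force: [-0.8, 0.7, -1.2]
width: 0.0883
gripper_force: 0.0
time_s: 11.63
position: [0.5217, -0.3563, 0.1235]
eef_rot: [0.832, 0.554, 0.0, 0.001]
contact_force: [-0.3, -0.4, 0.2]
width: 0.057
gripper_force: 0.0
t 11.63 pos [ 0.5217 -0.3563  0.1235] psi -22.7 shift cm [ 0.04 -0.04  0.15] turn -0.001 F [-0.3 -0.4  0.2] w 0.057
```

```bash

python3 -m handwheel '[[[0,0,0],0],[[0,0,0],0],[[0,0,0],0],[[0,0,0],0],[[0,0,0],0]]'
python3 -m handwheel '[[[0,0,-1],0],[[0,0,-1],0],[[0,0,-1.2],0],[[0,0,0],0],[[0,0,0],0]]'
python3 - <<'E'
from g import *
to([.5215,-.3558,.154],-22.6)
E
```

```text
time_s: 12.05
position: [0.5214, -0.3559, 0.1227]
eef_rot: [0.832, 0.554, 0.0, 0.001]
contact_force: [-0.6, 1.1, 5.2]
width: 0.0461
gripper_force: 19.9
time_s: 12.47
position: [0.5216, -0.3563, 0.1553]
eef_rot: [0.832, 0.554, 0.0, 0.001]
contact_force: [0.1, 0.3, -3.4]
width: 0.0459
gripper_force: 19.9
t 12.47 pos [ 0.5216 -0.3563  0.1553] psi -22.7 shift cm [ 0.04 -0.03  0.13] turn -0.002 F [ 0.1  0.3 -3.4] w 0.0459
```

```bash

python3 -m handwheel '[[[0.5,0,0],0],[[0.5,0,0],0],[[0.5,0,0],0],[[0.5,0,0],0],[[0.5,0,0],0],[[0.5,0,0],0],[[0,0,0],0]]'
python3 - <<'E'
from g import *
get_image('scene');print(landmark_of('reader','scene')[:1]);get_image('top');print(landmark_of('reader','top')[:1])
to([.5215,-.3558,.154],-22.6)
E
```

```text
time_s: 13.05
position: [0.5329, -0.3274, 0.1541]
eef_rot: [0.832, 0.555, -0.0, 0.0]
contact_force: [-2.2, -2.8, 0.2]
width: 0.0454
gripper_force: 20.0
[{'at': [0.5222, -0.3537, 0.0486], 'score': 0.91}]
[{'at': [0.4797, 0.3645, 0.0038], 'score': 0.28}]
t 13.25 pos [ 0.5328 -0.3278  0.1539] psi -22.7 shift cm [-3.02  0.04 -0.02] turn -0.001 F [-0.3 -2.  -1.6] w 0.0455
```

```bash

python3 -m handwheel '[[[0.5,0,0],0],[[0.5,0,0],0],[[0.5,0,0],0],[[0.5,0,0],0],[[0.5,0,0],0],[[0.5,0,0],0],[[0.4,0,0],0],[[0.4,0,0],0],[[0,0,0],0],[[0,0,0],0]]'
python3 - <<'E'
from g import *
p,d=save('scene','s4.png');
for q in landmark_of('reader','scene')[:1]:
    s,M=tool(); g=s['position']-M[:,2]*.019; v=g-q['at']; print(q['at'],np.linalg.norm(v),np.degrees(np.arctan2(v@M[:,0],v[2])),np.degrees(np.arctan2(v@M[:,1],v[2])))
to([.5215,-.3558,.154],-22.6)
cv2.imwrite('pics/s4c.png',cv2.resize(cv2.imread('pics/s4.png')[60:260,140:360],(660,600)))
E
```

```text
time_s: 14.08
position: [0.547, -0.2926, 0.1537]
eef_rot: [0.832, 0.554, -0.0, -0.001]
contact_force: [-2.4, -1.5, -0.5]
width: 0.0461
gripper_force: 20.0
[0.5209, -0.363, 0.0678] 0.12895325893004778 35.54759132336789 -1.6967772617381813
t 14.18 pos [ 0.547  -0.2927  0.1537] psi -22.7 shift cm [-6.8   0.08 -0.03] turn -0.002 F [-2.5 -2.2 -0.1] w 0.046
```

View pics/s4c.png

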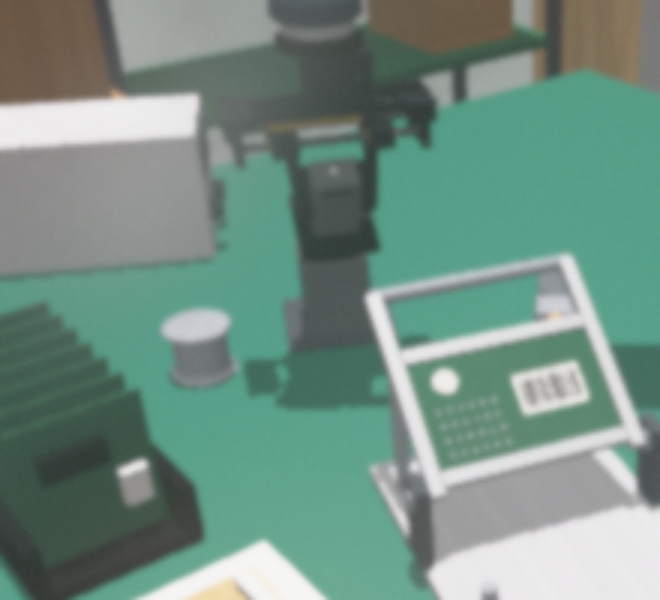

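```bash

python3 -m handwheel '[[[0,0,-1],0],[[0,0,-2],0],[[0,0,-2],0],[[0,0,-2],-0.05],[[0,0,-2],-0.056],[[0,0,-2],0],[[0,0,-2],0],[[0,0,-2],0],[[1.5,-0.3,-1],0],[[2,-0.5,0],0]]' - 28
python3 -m handwheel '[[[2.5,-0.5,0],0],[[2.5,-0.5,0],0],[[2.5,-0.5,0],0],[[2.5,-0.5,0],0],[[2.5,-0.5,0],0],[[2.5,-0.6,0],0],[[2.5,-0.6,0],0],[[2.5,-0.6,0],0],[[2.5,-0.6,0],0],[[2.5,-0.6,0],0]]'
python3 -m handwheel '[[[2.5,-0.6,0],0],[[2.5,-0.6,0],0],[[2.5,-0.6,0],0],[[2,-0.6,0],0],[[1,-0.2,0],0],[[0,0,0],0],[[0,0,0],0]]'
cat > m.py <<'E'
from g import *
def meas(cam):
    get_image(cam)
    for q in landmark_of('reader',cam)[:1]:
        s,M=tool(); g=s['position']-M[:,2]*.019; v=g-q['at']; print(cam,q['score'],np.round(q['at'],4),'len',np.linalg.norm(v).round(4),'tilt',np.degrees(np.arctan2(v@M[:,0],v[2])).round(1),'side',np.degrees(np.arctan2(v@M[:,1],v[2])).round(1))
    for n in ['label','leaf_bar']:
        for q in landmark_of(n,cam)[:1]: print(cam,n,q['score'],np.round(q['at'],4))
E
python3 - <<'E'
from m import *
meas('scene');meas('top');to([.573,.103,.217],-16.6)
E
```

```text
time_s: 15.02
position: [0.5508, -0.2576, 0.3174]
eef_rot: [0.802, 0.597, 0.001, 0.002]
contact_force: [0.3, 1.1, -2.0]
width: 0.0458
gripper_force: 28.0
time_s: 15.85
position: [0.5678, 0.001, 0.3138]
eef_rot: [0.802, 0.598, 0.0, -0.001]
contact_force: [1.1, 0.4, -2.7]
width: 0.0459
gripper_force: 28.0
time_s: 16.43
position: [0.5732, 0.1066, 0.3138]
eef_rot: [0.801, 0.598, -0.0, -0.0]
contact_force: [-0.7, 0.1, -3.5]
width: 0.0455
gripper_force: 28.0
scene 0.62 [0.5546 0.0357 0.2269] len 0.1282 tilt 34.2 side -1.0
scene label 0.76 [0.5485 0.013  0.1061]
scene leaf_bar 0.95 [ 0.5476 -0.0825  0.1653]
top 0.81 [0.5584 0.0342 0.2228] len 0.1319 tilt 33.3 side -3.0
top label 0.92 [0.5514 0.0159 0.108 ]
top leaf_bar 0.78 [ 0.556  -0.081   0.1684]
t 16.83 pos [0.5736 0.1055 0.3139] psi -16.7 shift cm [-0.25  0.01  9.69] turn -0.001 F [ 0.9 -0.  -2.7] w 0.0459
```

```bash

python3 -m handwheel '[[[-0.2,0.1,1.5],0],[[-0.2,0,2.5],0],[[-0.2,0,2.5],0],[[0,0,2.2],0],[[0,0,1.4],0],[[0,0,0],0],[[0,0,0],0]]'
python3 - <<'E'
from m import *
meas('scene');meas('top');to([.5694,.0884,.1959],-16.6)
p,d=save('scene','s5.png');cv2.imwrite('pics/s5c.png',cv2.resize(cv2.imread('pics/s5.png')[110:290,230:430],(660,594),interpolation=2))
E
```

```text
time_s: 17.42
position: [0.5724, 0.0999, 0.2125]
eef_rot: [0.802, 0.597, -0.001, -0.001]
contact_force: [0.4, 0.5, -2.8]
width: 0.0457
gripper_force: 28.0
scene 0.59 [0.5531 0.0269 0.1256] len 0.1319 tilt 35.2 side -0.5
scene label 0.67 [0.5506 0.0165 0.1053]
scene leaf_bar 0.81 [ 0.55   -0.0781  0.1654]
top 0.76 [0.558  0.0274 0.1242] len 0.132 tilt 34.2 side -3.0
top label 0.68 [0.5474 0.019  0.1084]
top leaf_bar 0.78 [ 0.5514 -0.0786  0.1701]
t 17.82 pos [0.5731 0.1002 0.2137] psi -16.6 shift cm [-1.24 -0.02  1.78] turn -0.0 F [ 0.1 -0.2 -2.7] w 0.0456
```

View pics/s5c.png

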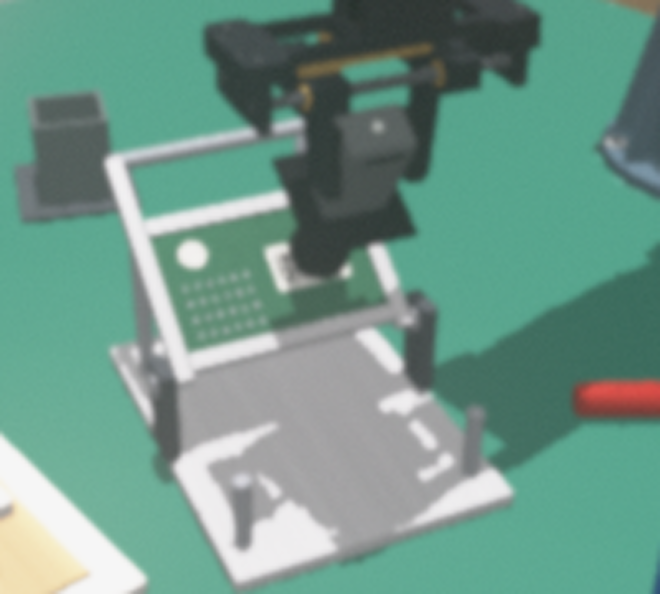

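```bash

python3 -m handwheel '[[[-0.29,-0.15,0.41],0],[[-0.29,0,0.41],0],[[-0.28,0,0.41],0],[[0,0,0],0],[[0,0,0],0]]'
python3 -m handwheel '[[[-0.11,0,0.16],0],[[-0.06,0,0.08],0],[[0,0,0],0],[[0,0,0],0]]'
python3 -m handwheel '[[[-0.06,0,0.08],0],[[-0.06,0,0.08],0],[[0,0,0],0],[[0,0,0],0]]'
```

```text
time_s: 18.28
position: [0.5685, 0.0921, 0.2]
eef_rot: [0.802, 0.597, -0.0, -0.0]
contact_force: [-0.4, -0.5, -3.4]
width: 0.0461
gripper_force: 28.0
time_s: 18.62
position: [0.5684, 0.0907, 0.1982]
eef_rot: [0.802, 0.598, 0.0, 0.0]
contact_force: [-0.2, -0.3, -2.5]
width: 0.0458
gripper_force: 28.0
time_s: 18.95
position: [0.5683, 0.0897, 0.1969]
eef_rot: [0.802, 0.598, 0.0, 0.0]
contact_force: [0.9, 1.3, -1.7]
width: 0.0458
gripper_force: 28.0
```

```bash

python3 -m handwheel '[[[-0.06,0,0.08],0],[[-0.06,0,0.08],0],[[0,0,0],0],[[0,0,0],0]]'
python3 -m handwheel '[[[-0.06,0,0.08],0],[[-0.06,0,0.08],0],[[0,0,0],0],[[0,0,0],0]]'
python3 - <<'E'
from m import *
F=np.mean([robot.get_state()['contact_force'] for _ in range(3)],0); n=np.array([.164,.55,.819]); print(F,(F-[0,0,-2.7])@n); meas('scene'); meas('top'); to([.5694,.0884,.1959],-16.6)
E
```

```text
time_s: 19.28
position: [0.5679, 0.0885, 0.1952]
eef_rot: [0.802, 0.598, 0.0, 0.0]
contact_force: [1.5, 3.2, 0.3]
width: 0.0457
gripper_force: 28.0
time_s: 19.62
position: [0.5675, 0.0874, 0.1935]
eef_rot: [0.802, 0.598, 0.0, 0.0]
contact_force: [0.6, 3.8, -0.1]
width: 0.0459
gripper_force: 28.0
[ 0.58628421  3.83160986 -0.13681496] 4.302784582579954
scene 0.84 [0.5479 0.0133 0.1035] len 0.1333 tilt 35.1 side -1.2
scene label 0.61 [0.5503 0.0142 0.1045]
scene leaf_bar 0.88 [ 0.5523 -0.082   0.1664]
top 0.88 [0.5544 0.0132 0.1033] len 0.1327 tilt 34.4 side -4.5
top label 0.63 [0.5501 0.0175 0.1095]
top leaf_bar 0.66 [ 0.5549 -0.0796  0.1675]
t 20.02 pos [0.5675 0.0874 0.1935] psi -16.6 shift cm [ 0.15  0.15 -0.24] turn -0.0 F [ 2.8  3.6 -0.8] w 0.0456
```

```bash
Z='x'
for i in 1 2 3 4; do python3 -m handwheel '[[[0,0,0],0],[[0,0,0],0],[[0,0,0],0],[[0,0,0],0],[[0,0,0],0],[[0,0,0],0],[[0,0,0],0],[[0,0,0],0],[[0,0,0],0],[[0,0,0],0]]' | egrep 'time|pos|contact'; done
```

```text
time_s: 20.85
position: [0.5675, 0.0873, 0.1935]
contact_force: [2.3, 2.9, -0.6]
time_s: 21.68
position: [0.5673, 0.0873, 0.1934]
contact_force: [2.4, 3.9, -0.0]
time_s: 22.52
position: [0.5674, 0.0873, 0.1934]
contact_force: [2.2, 2.2, -0.3]
time_s: 23.35
position: [0.5674, 0.0873, 0.1934]
contact_force: [3.5, 3.4, -0.6]
```

```bash

python3 -m handwheel '[[[0.3,0,-0.4],0],[[0.57,0,-0.82],0],[[0.85,0,-1.2],0],[[0,0,-2],0],[[0,0,-2],0],[[0,0,-2],0],[[0,0,-2],0],[[0,0,-1.7],0],[[-1,0.2,0],0],[[-2,0.5,0],0]]'
python3 -m handwheel '[[[-2.5,0.6,0],0],[[-2.5,0.6,0],0],[[-2.5,0.6,0],0],[[-2.5,0.6,0],0],[[-2.5,0.6,0],0],[[-2.5,0.6,0],0],[[-2.5,0.6,0],0],[[-2.5,0.5,0],0],[[-2.5,0.5,0],0],[[-2.5,0.5,0],0]]'
python3 -m handwheel '[[[-2.5,0.6,0],0],[[-2.5,0.6,0],0],[[-2.5,0.6,0],0],[[-2,0.5,0],0],[[-1,0.3,0],0],[[0,0,0],0.05],[[0,0,0],0.056],[[0,0,0],0],[[0,0,0],0]]'
python3 - <<'E'
from m import *
meas('scene'); meas('top'); to([.547,-.2927,.18],-22.7)
E
```

```text
time_s: 24.18
position: [0.5706, 0.0742, 0.3162]
eef_rot: [0.801, 0.599, 0.001, 0.001]
contact_force: [0.2, -1.2, -3.4]
width: 0.0458
gripper_force: 28.0
time_s: 25.02
position: [0.5525, -0.1843, 0.3137]
eef_rot: [0.802, 0.597, -0.001, -0.001]
contact_force: [0.0, 0.4, -3.1]
width: 0.0457
gripper_force: 28.0
time_s: 25.77
position: [0.5481, -0.2905, 0.3141]
eef_rot: [0.832, 0.555, -0.0, -0.001]
contact_force: [-0.1, 0.7, -2.6]
width: 0.0459
gripper_force: 28.0
scene 0.72 [ 0.5503 -0.0772  0.1651] len 0.2717 tilt -49.6 side 25.4
scene label 0.61 [0.5498 0.0133 0.1059]
scene leaf_bar 0.61 [ 0.5489 -0.0786  0.1639]
top 0.65 [ 0.5234 -0.3605  0.2264] len 0.1304 tilt 34.7 side -2.0
top label 0.83 [0.5451 0.0175 0.1114]
t 26.17 pos [ 0.5485 -0.2908  0.3147] psi -22.7 shift cm [-0.23 -0.06 13.47] turn 0.001 F [-0.4  0.9 -2. ] w 0.0457
```

```bash

python3 -m handwheel '[[[-0.25,-0.05,2],0],[[0,0,3],0],[[0,0,3],0],[[0,0,2.5],0],[[0,0,2],0],[[0,0,1.5],0],[[0,0,1],0],[[0,0,0.6],0],[[0,0,0.3],0],[[0,0,0],0]]'
python3 -m handwheel '[[[-0.5,0,0],0],[[-0.5,0,0],0],[[-0.5,0,0],0],[[-0.5,0,0],0],[[0,0,0],0]]'
python3 - <<'E'
from m import *
meas('scene'); to([.5215,-.3558,.154],-22.7)
E
```

```text
time_s: 27.0
position: [0.5471, -0.2931, 0.1557]
eef_rot: [0.832, 0.554, 0.0, 0.0]
contact_force: [-0.5, -0.4, -2.8]
width: 0.0457
gripper_force: 28.0
time_s: 27.42
position: [0.54, -0.3114, 0.1568]
eef_rot: [0.833, 0.554, 0.001, 0.0]
contact_force: [2.4, 6.3, 0.9]
width: 0.0458
gripper_force: 28.0
scene 0.95 [ 0.5142 -0.3702  0.0649] len 0.1284 tilt 30.2 side 0.7
scene label 0.87 [0.5442 0.0119 0.1049]
scene leaf_bar 0.62 [ 0.5502 -0.0814  0.1648]
t 27.62 pos [ 0.5402 -0.3111  0.1571] psi -22.7 shift cm [-4.84  0.    0.3 ] turn 0.0 F [2.4 5.7 0.9] w 0.0456
```

```bash

python3 -m handwheel '[[[-0.5,0,0.1],0],[[-0.5,0,0.1],0],[[-0.5,0,0.1],0],[[-0.5,0,0],0],[[-0.5,0,0],0],[[-0.5,0,0],0],[[0,0,0],0]]'
python3 - <<'E'
from m import *
meas('scene'); to([.5215,-.3558,.154],-22.7)
E
```

```text
time_s: 28.2
position: [0.5287, -0.3396, 0.1543]
eef_rot: [0.833, 0.554, 0.001, 0.001]
contact_force: [2.4, 4.8, -0.3]
width: 0.0459
gripper_force: 28.0
scene 0.7 [ 0.5179 -0.367   0.0479] len 0.1288 tilt 13.4 side -0.2
scene label 0.64 [0.5493 0.012  0.1054]
scene leaf_bar 0.41 [ 0.5223 -0.3573  0.0024]
t 28.4 pos [ 0.5288 -0.3392  0.1542] psi -22.7 shift cm [-1.81 -0.03  0.02] turn 0.0 F [ 2.5  4.9 -0. ] w 0.0462
```

```bash

python3 -m handwheel '[[[-0.5,0,0],0],[[-0.5,0,0],0],[[-0.5,0,0],0],[[-0.5,0,0],0],[[-0.5,0,0],0],[[-0.2,0,0],0],[[0,0,0],0],[[0,0,0],0]]'
python3 - <<'E'
from m import *
meas('scene'); to([.5215,-.3558,.154],-22.7)
E
python3 -m handwheel '[[[0.4,0,0],0],[[0.4,0,0],0],[[0,0,0],0],[[0,0,0],0]]'
python3 - <<'E'
from m import *
meas('scene'); meas('top'); to([.5215,-.3558,.154],-22.7)
E
```

```text
time_s: 29.07
position: [0.5178, -0.3643, 0.1535]
eef_rot: [0.832, 0.554, 0.0, 0.001]
contact_force: [3.3, 3.6, -0.1]
width: 0.0459
gripper_force: 28.0
scene 0.66 [ 0.5208 -0.3653  0.043 ] len 0.1292 tilt -0.1 side -1.4
scene label 0.91 [0.5499 0.0121 0.1079]
scene leaf_bar 0.67 [ 0.5508 -0.0812  0.1668]
t 29.27 pos [ 0.5175 -0.3641  0.1529] psi -22.7 shift cm [ 0.92  0.04 -0.11] turn 0.0 F [ 2.9  3.1 -0.4] w 0.0457
time_s: 29.6
position: [0.52, -0.3566, 0.1522]
eef_rot: [0.832, 0.554, -0.001, -0.0]
contact_force: [0.6, 0.1, -2.7]
width: 0.0459
gripper_force: 28.0
scene 0.59 [ 0.5186 -0.3568  0.0434] len 0.128 tilt 0.2 side 0.6
scene label 0.94 [0.5477 0.0121 0.1055]
top label 0.95 [0.5486 0.0184 0.1122]
top leaf_bar 0.73 [ 0.5566 -0.0796  0.1692]
t 30.0 pos [ 0.5203 -0.3568  0.1526] psi -22.7 shift cm [ 0.14  0.07 -0.14] turn 0.0 F [ 0.1 -0.4 -3.2] w 0.0459
```

Upright. Shift 1 mm, lower to just past seating and ease the grip.

```bash

python3 -m handwheel '[[[0.12,0.06,0.5],0],[[0,0,0.7],0],[[0,0,0.7],0],[[0,0,0.5],0],[[0,0,0.3],0],[[0,0,0],0],[[0,0,0],0]]'
python3 -m handwheel '[[[0,0,0.2],0],[[0,0,0.2],0],[[0,0,0],0],[[0,0,0],0]]'
```

```text
time_s: 30.58
position: [0.5213, -0.3557, 0.1252]
eef_rot: [0.832, 0.554, -0.0, -0.0]
contact_force: [-0.6, -0.4, -3.3]
width: 0.0458
gripper_force: 28.0
time_s: 30.92
position: [0.5218, -0.3565, 0.1232]
eef_rot: [0.832, 0.554, 0.0, 0.001]
contact_force: [-2.3, 0.9, 6.1]
width: 0.0454
gripper_force: 28.0
```

```bash

python3 -m handwheel '[[[0,0,0.1],0],[[0,0,0],0],[[0,0,0],0],[[0,0,0],0],[[0,0,0],0]]' - 5
python3 -m handwheel '[[[0,0,0],0],[[0,0,0],0],[[0,0,0],0],[[0,0,0],0],[[0,0,0],0],[[0,0,0],0]]' 0
python3 -m handwheel '[[[0,0,-1],0],[[0,0,-2],0],[[0,0,-3],0],[[0,0,-3],0],[[0,0,-3],0],[[0,0,-3],0],[[0,0,0],0],[[0,0,0],0]]'
python3 - <<'E'
from m import *
p,d=save('wrist','w6.png');W=cloud('wrist',d)
S=W[(abs(W[...,0]-.52)<.06)&(abs(W[...,1]+.355)<.06)]
for a,b in [(.08,.11),(.15,.19)]:
    T=S[(S[:,2]>a)&(S[:,2]<b)]; A=np.c_[T[:,:2]-T[:,:2].mean(0),np.ones(len(T))]; print(len(T),np.median(T[:,2]),cv2.minAreaRect((T[:,:2]*1000).astype(np.float32)),np.degrees(np.linalg.lstsq(A,T[:,2],rcond=None)[0][:2]))
meas('scene'); meas('top')
save('scene','s6.png')
E
```

```text
time_s: 31.33
position: [0.5219, -0.3568, 0.1222]
eef_rot: [0.832, 0.554, -0.0, 0.001]
contact_force: [-2.6, 0.0, 6.3]
width: 0.0463
gripper_force: 5.0
time_s: 31.83
position: [0.5214, -0.3557, 0.1204]
eef_rot: [0.832, 0.554, -0.0, -0.0]
contact_force: [0.4, 0.2, -1.0]
width: 0.084
gripper_force: 0.0
time_s: 32.5
position: [0.5224, -0.3567, 0.274]
eef_rot: [0.832, 0.554, 0.001, 0.003]
contact_force: [-0.2, -0.0, -0.4]
width: 0.088
gripper_force: 0.0
2703 0.08824341428927052 ((521.5355834960938, -355.0513916015625), (75.26473999023438, 76.26030731201172), 67.2705307006836) [-0.07713187  0.26463317]
2346 0.1658253156929245 ((521.5320434570312, -354.88037109375), (34.846927642822266, 45.757450103759766), 68.80230712890625) [-2.40708134 -5.35448706]
scene label 0.77 [0.5479 0.0139 0.1065]
scene leaf_bar 0.72 [ 0.5493 -0.0817  0.1669]
top label 0.72 [0.5504 0.0166 0.1105]
top leaf_bar 0.76 [ 0.556  -0.0808  0.1701]
```

View pics/s6.png

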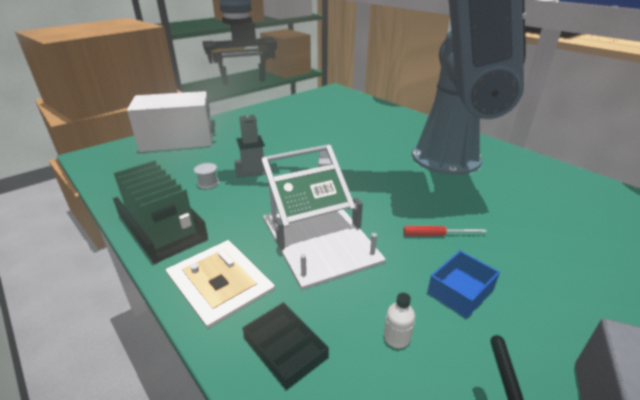

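```bash
python3 -c "
from bench import ticket; print(ticket.sign_off())"
```

```text
the job is handed in; nothing more can be done
None
```

The job is handed in at about 33 s; the sign-off returned no verdict. The frame is on its rear stops, the label was pressed squarely at about 4 N for over 3 s, and the reader is upright and fully down in its stand.

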